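# Put a section carrier under the inspection camera and press it down

## Robot

A 6-joint arm with a two-finger parallel gripper is mounted at the origin on a cart in front of the work surface, level with it; the furniture and walls round the work are solid. World frame = base frame: x ahead of the robot, y to its left, z up, the work surface at z = 0. Lengths are in mm, angles in rad, forces in N, time in s.
With the tool pointing down it reaches from about 275 to 725 mm from the base axis. Payload 15.9 kg.
Tool frame: the origin (TCP) lies at the very end of the fingers, on their centre line; the grasp point (between the pads) lies 19 mm behind it (bot.pinch_z is the distance from the TCP to the grasp point, in mm); z points along the fingers, y is the line along which they close (so a half turn about z gives the same grasp; the last joint's range is limited). The gripper opens to 85 mm and grips with 20 to 120 N. Pads are 22 mm wide; open, the fingers measure 114 mm over their backs; the gripper's body (76 mm by 85 mm) begins 54 mm behind the grasp point. The pads swing forward as they close: fully open they stand 13 mm farther back than shut.
Start: joints at [1.166, 0.213, -0.034, 1.323, 0, 1.571], TCP at [196.91, 459.578, 231.306] pointing down, gripper open.
Joint ranges: [-2.98, 2.98], [-0.74, 1.72], [-1.14, 1.35], [-2.1, 2.04], [-1.57, 1.44], [-3.14, 3.14]. Speed limits (rad/s): [1.89, 1.89, 2.39, 2.57, 3.14, 3.14].

## Interface

Orientations are given as a unit quaternion [w, x, y, z].
In Python, from cell import bot gives the robot as it stands.
- The arm moves only by the tool servo_tool, never from a script. Its arguments are lists of equal length, an entry for each row: "delta_pos": the shift along the tool's x, y, z in mm, a list of three; "rotation": the turn, a rotation vector about the tool's x, y, z in rad, a list of three; "hand": the finger opening in mm, from 0 to 85.4. In form: {"delta_pos": [[x, y, z], ...], "rotation": [[rx, ry, rz], ...], "hand": [hand, ...]}. A call has 1 to 20 rows; each row is the pose to reach, as a shift and turn from the pose commanded when the call began, along the tool's axes at that moment; what a row does not reach only later rows make up. A row lasts 1/10 s, in which the tool goes at most 50 mm and 8.59 degrees, less where a joint would pass 70% of its speed; a pose out of reach is approached as far as the arm can. A call with a gripper value outside its range is refused whole. The fingers move at their own pace and stop on an object; "squeeze" is the grip in N (left out, the last holds). Time passes only in rows, so rows that repeat a pose let the fingers close. It gives the time, the measured TCP pose, the force, the opening and the grip force at its end, in the units of the state.
- bot.get_obs(): the state, without advancing time (a new reading comes with each control period).
- bot.capture(name): name is "scene" or "top" or "wrist"; returns a dict with "color" (480x640x3 uint8, red, green, blue), "fx", "fy", "cx", "cy" (pixels), "pose" (4x4, takes a point from camera to world coordinates). Camera axes: x right, y down, z forward; pixel columns grow to the right and rows downward; lengths in mm; the calibration is good to about 2 mm. A picture is of the moment at which its call begins. There is no depth.
- bot.sign_off(): hands the job in; it is judged then, once.
Trained networks look in the newest picture that a camera, given by its name, has taken for a name from the list of things; names that differ only in an ending like _2 or _b are one class to them, and where a whole thing is asked for, a point or a joint stands for the part that bears it (a point fixed in the world has none). Each returns a list of dicts, best first, with "p" (0 to 1); they miss things now and then, are a little off and sometimes report something else, mostly with a low value. They report only what shows in the picture. A call takes as long as a camera call. They do not tell look-alikes from the thing itself.
- bot.regions_of(label, camera): "pixels" (480x640 bool, what is visible of it) and "rect" ([left, top, width, height] in pixels, round what is visible of it).
- bot.place_of(label, camera): "location" ([column, row] in pixels: a listed point, or the origin of a listed thing).
The state is a dict: "clock": time; "q": joint angles; "joint_vel": joint speeds; "joint_torque": joint torques, N m; "tcp_pos": TCP position; "tool_rot": TCP orientation; "contact_force": force on the tool from outside, world axes, zero at the start; "torque": the same for the moment, N m; "grip_width": opening from 0.0 (shut) to 1.0 (fully open); "grasp_force": force on a finger pad.
Only numpy, scipy, OpenCV 4.12 (cv2) and the standard library are available. Lean on these libraries where they do the work, as an engineer would, in place of code of your own. Each camera call takes 0.05 s, during which the arm holds its last target. There are 200 camera calls.

## Task

Pick up the flat carrier plate with the blue section from the bench and lay it on the small stage under the camera head, flat, centred and lengthwise along the stage. Let go of it, then lower the red lift lever until the two presser feet rest on the plate. Leave the red carrier, the loupe and the pale specimen where they are.

Things in the scene. Friction and masses are not known exactly. Their poses are not given: they have to be found in the camera images.
- blue_carrier: Loose flat aluminium plate, 64 x 30 x 6 mm (x, y, z), 28 to 56 g, blue resin section with copper in its upper face. Origin: centre of the underside; x along its length, z up; both ends alike. Lies flat on the bench (z = 0). Pinch it across the 30 mm width; gripped 14 mm from its centre, towards the end that will be at the fixture's front, the hand stays farther from the camera head
- red_carrier: The same loose plate, 64 x 30 x 6 mm, with a red resin section; stays where it is
- bystander_loupe: Black loupe standing on the bench, 35 mm wide, 31 mm high; stays where it is. Origin: centre of the underside
- bystander_specimen: Pale round specimen, 30 mm wide, 18 mm high; stays where it is. Origin: centre of the underside
- fixture: Fixed grey inspection fixture. Origin on the bench under the stage's centre; its front (-x) looks towards the robot, turned 0.3 to 0.6 rad to the robot's right; z up. Base 60 mm wide, 10 mm thick, x = -50 to 100 mm. Column at x = 70 to 98 mm, y within 20 mm, 174 mm high, carrying the camera head
- stage (a point): Centre of the stage's flat top, 40 mm above the bench; axes as the fixture. Stage 56 mm long (x), 22 mm wide (y), 30 mm above the base: the 30 mm wide plate overhangs 4 mm each side, fingers pass beside it. Nothing fences the plate in
- presser (a joint): Angle of the presser (rad) about a shaft along the fixture's y axis: larger is higher. It starts raised (0.6 to 0.75) and stays where it is left (friction about 0.06 N m). About 0.07 when the feet rest on a 6 mm plate on the stage, 0 at the lower stop with no plate
- presser_pivot (a point): Point on the presser's shaft axis, in the fixture's middle plane; it is fixed to the fixture at x = 62, z = 56 mm
- presser_feet (a point): Point midway between the undersides of the two presser feet (7 mm round rubber tips, at 9 mm either side in y). 40 mm ahead (-x) of and 13 mm below the pivot at angle 0, so lowered it stands over the plate at x = 22 mm; raised it stands about 25 mm higher
- presser_grip (a point): Middle of the red round cross grip (14 mm thick, 30 mm long along y) of the lift lever, on the fixture's left (+y) side: y = 83 mm, axis 60 mm from the pivot axis; at angle 0 it is 58 mm ahead (-x) of and 15 mm below the pivot. Pushed down with closed fingertips (1 to 2 N) it swings down and forward in an arc beside the head; 10 N with the feet on the plate does no harm
- camera_head (a point): Lower front edge, in the middle, of the white camera head that overhangs the stage: fixture x = 6 to 100, y within 22, z = 138 to 174 mm; black lens below it at x = 24, down to z = 123 mm. It blocks a gripper coming straight down on the stage: lean the tool's body 35 to 40 degrees back to the fixture's front, pick the plate up with that same lean, bring it in low from the front
Mind the look-alikes: they are no part of the job. Leave any green or purple look-alike of the blue_carrier alone.

How it is judged:
By the outcome, as a careful person would: the job done as asked, in the order asked, and still so for the second after the job is handed in, with the robot touching nothing.
It also fails if it takes over 61 s, if anything falls off the work surface, if the arm or the gripper's body presses on something with over 40 N, if the wrist force passes 120 N, or if a joint passes its speed limit or range.

## Working session

There is one attempt and no reset: what is moved stays moved. The work goes in short steps, Python scripts to look and compute and a tool call to move; the robot and the scene stay as the last step left them, time stands still between calls to the robot, and variables do not carry over. Pictures are saved under pics/ and viewed, at most 12 in all, crops included, and the job is handed in when it is done.

Besides the shell and the picture viewer there is one more tool, called after "Request:" as name(argument=value, ...), one argument or row to a line, values as JSON. servo_tool: Moves the arm, as the interface text tells. Its arguments: {"type":"object","properties":{"delta_pos":{"type":"array"},"rotation":{"type":"array"},"hand":{"type":"array"},"squeeze":{"type":"number"}},"required":["delta_pos","rotation","hand"]}

```bash
mkdir -p pics; ls
cat > h.py <<'E'
import numpy as np, cv2
from cell import bot
from scipy.spatial.transform import Rotation as R
def ray(c,px):
    d=np.array([(px[0]-c["cx"])/c["fx"],(px[1]-c["cy"])/c["fy"],1.]);P=np.array(c["pose"])
    return P[:3,3],P[:3,:3]@d/np.linalg.norm(d)
def plane(c,px,z):
    o,d=ray(c,px);return o+d*(z-o[2])/d[2]
def tri(rs):
    A=0;b=0
    for o,d in rs:
        M=np.eye(3)-np.outer(d,d);A=A+M;b=b+M@o
    p=np.linalg.solve(A,b);return p,[round(float(np.linalg.norm((np.eye(3)-np.outer(d,d))@(p-o))),1) for o,d in rs]
def proj(c,p):
    P=np.linalg.inv(np.array(c["pose"]));q=P[:3,:3]@p+P[:3,3];return q[0]/q[2]*c["fx"]+c["cx"],q[1]/q[2]*c["fy"]+c["cy"]
def Rt(o): q=o["tool_rot"];return R.from_quat([q[1],q[2],q[3],q[0]])
E
python3 - <<'E'
from h import *
import pickle
np.set_printoptions(precision=1,suppress=True)
C={}
for n in ["scene","top","wrist"]:
    c=bot.capture(n);C[n]=c
    cv2.imwrite(f"pics/{n}0.png",c["color"][:,:,::-1]);print(n,c["fx"],np.array(c["pose"])[:3,3])
    for l in ["blue_carrier","red_carrier","bystander_loupe","bystander_specimen","fixture","stage","presser_pivot","presser_feet","presser_grip","camera_head"]:
        for r in bot.place_of(l,n)[:4]: print("  ",l,round(r["p"],2),np.array(r["location"]),plane(c,r["location"],0)[:2])
pickle.dump(C,open("c0.pkl","wb"))
o=bot.get_obs();print(o["clock"],o["tool_rot"],bot.pinch_z)
E
```

```text
pics
scene 507.72563529564934 [ -70.3 -678.7  522.8]
   blue_carrier 0.92 [286.2 346.2] [ 403.4 -188.8]
   blue_carrier 0.72 [316.7 236.9] [750.3  62. ]
   blue_carrier 0.63 [267.4 228.9] [697.6 179.9]
   blue_carrier 0.38 [348.9 249.8] [751.8 -36.8]
   red_carrier 0.85 [329.7 376. ] [ 398.9 -288.6]
   bystander_loupe 0.67 [240.7 318.4] [402.1 -73.3]
   stage 0.72 [227.9 267.9] [503.2  90.9]
   stage 0.42 [241.3 314.8] [410.2 -65.2]
   presser_pivot 0.66 [230.2 245.5] [574.1 171.8]
   presser_pivot 0.44 [229.  284.8] [461.   34.1]
   presser_feet 0.61 [226.8 249.8] [554.8 159.9]
   presser_feet 0.17 [226.6 268.8] [498.8  89.7]
   presser_grip 0.62 [182.2 252.8] [474.9 218.5]
   camera_head 0.96 [226.3 220.3] [658.8 293.7]
top 458.2236739796714 [515.4 -85.7 943. ]
   blue_carrier 0.77 [321.5 165.2] [744.8 -39. ]
   blue_carrier 0.75 [392.2 333.5] [ 400.8 -189.6]
   blue_carrier 0.58 [265.2 156.8] [761.4  80. ]
   red_carrier 0.91 [439.7 332.8] [ 404.7 -284.8]
   bystander_loupe 0.83 [331.3 329.5] [405.7 -66.3]
   bystander_specimen 0.49 [458.1 279.8] [ 511.9 -321.6]
   bystander_specimen 0.47 [273. 308.] [446.2  54.1]
   fixture 0.84 [285.  299.1] [464.9  29.9]
   stage 0.76 [281.8 304.1] [454.6  36.2]
   stage 0.59 [284.3 301.2] [460.6  31.2]
   presser_pivot 0.73 [255.3 283.8] [494.8  92.3]
   presser_grip 0.9 [247.  335.4] [389.4 105.9]
   camera_head 0.84 [271.4 304.8] [452.6  57.6]
wrist 419.91489144594095 [130.1 488.7 374.2]
1.65 [-0.   0.2  1.  -0. ] 18.700000000000003
```

View pics/scene0.png

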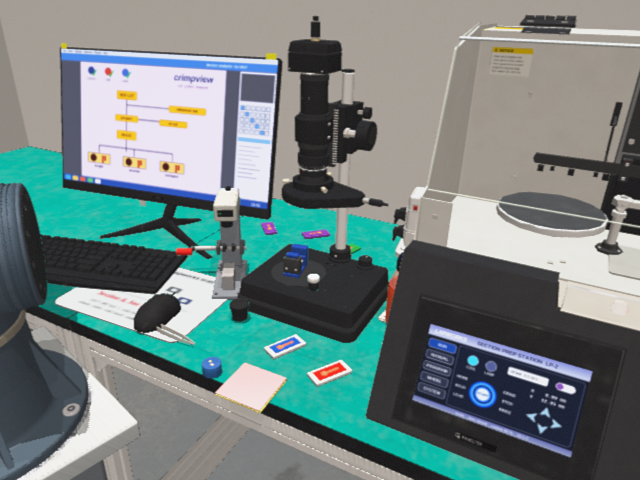

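View pics/top0.png

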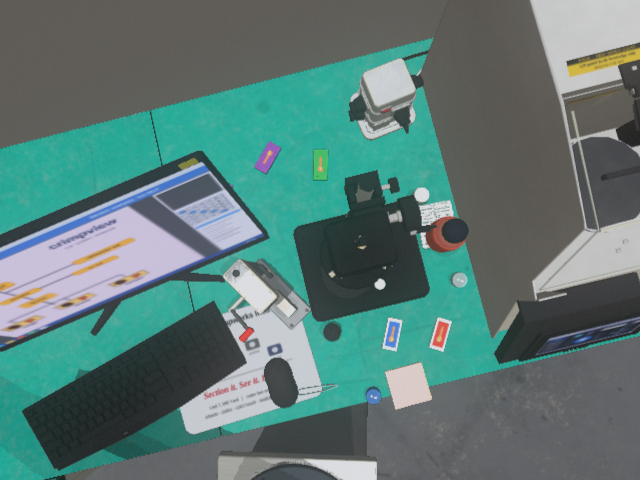

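The scene and top views agree. The blue plate is at top (392,333) and the red one at (440,333), with the loupe at (332,331). The fixture stage is near (288,303), its column goes up-left and the red grip is at (246,335). The green and purple look-alikes lie behind the microscope.

Run:
```python
from h import *
import pickle
np.set_printoptions(precision=1,suppress=True)
C={n:bot.capture(n) for n in ["scene","top"]}
def near(l,n,px):
    L=bot.place_of(l,n);L=[r["location"] for r in L if np.hypot(*(np.array(r["location"])-px))<30]
    return L[0] if L else None
for l,a,b in [("blue_carrier",(286,346),(392,333)),("red_carrier",(330,376),(440,333)),("bystander_loupe",(240,318),(331,330)),("stage",(228,268),(283,302)),("presser_grip",(182,252),(247,335)),("presser_pivot",(230,245),(255,284)),("camera_head",(226,220),(271,305)),("fixture",(228,290),(285,299))]:
    p,q=near(l,"scene",a),near(l,"top",b)
    if p is not None and q is not None:
        print(l,*tri([ray(C["scene"],p),ray(C["top"],q)]),p,q)
for n,px in [("top",(392,333)),("scene",(286,346))]:
    for r in bot.regions_of("blue_carrier",n):
        m=r["pixels"].astype(np.uint8)
        ys,xs=np.nonzero(m)
        if np.hypot(xs.mean()-px[0],ys.mean()-px[1])<25:
            cn=max(cv2.findContours(m,0,1)[0],key=cv2.contourArea)[:,0,:]
            g=np.array([plane(C[n],p,6)[:2] for p in cn],np.float32)
            rc=cv2.minAreaRect(g);bx=cv2.boxPoints(rc)
            e=[bx[1]-bx[0],bx[2]-bx[1]];e=max(e,key=np.linalg.norm)
            print(n,rc,"yaw",np.arctan2(e[1],e[0]),"p",r["p"]);break
c=C["top"]["color"][250:370,200:360];cv2.imwrite("pics/topc.png",cv2.resize(c,None,fx=5,fy=5,interpolation=2)[:,:,::-1])
```

```text
blue_carrier [ 401.1 -188.1    2. ] [0.2, 0.2] [284.8, 345.6] [391.6, 333.4]
red_carrier [ 403.4 -286.5   -0.6] [1.6, 1.6] [329.6, 374.3] [441.1, 332.9]
bystander_loupe [407.9 -67.6   0.1] [1.0, 1.0] [241.7, 315.8] [331.6, 328.8]
stage [464.1  33.5  32.2] [0.3, 0.3] [229.4, 270.3] [281.3, 300.2]
presser_pivot [502.5  83.1  56.2] [1.2, 1.2] [227.9, 245.4] [255.1, 280.0]
camera_head [464.3  35.1 139.5] [2.2, 2.2] [227.2, 220.3] [271.3, 304.4]
fixture [461.4  30.2   1.3] [1.7, 1.7] [229.5, 284.8] [285.3, 300.2]
top ((401.0973815917969, -188.4349365234375), (30.100915908813477, 63.47129821777344), 79.14185333251953) yaw -0.1895104 p 0.72
scene ((395.964599609375, -190.9232177734375), (35.833194732666016, 67.60465240478516), 79.54874420166016) yaw -0.18240912 p 0.72
```

View pics/topc.png

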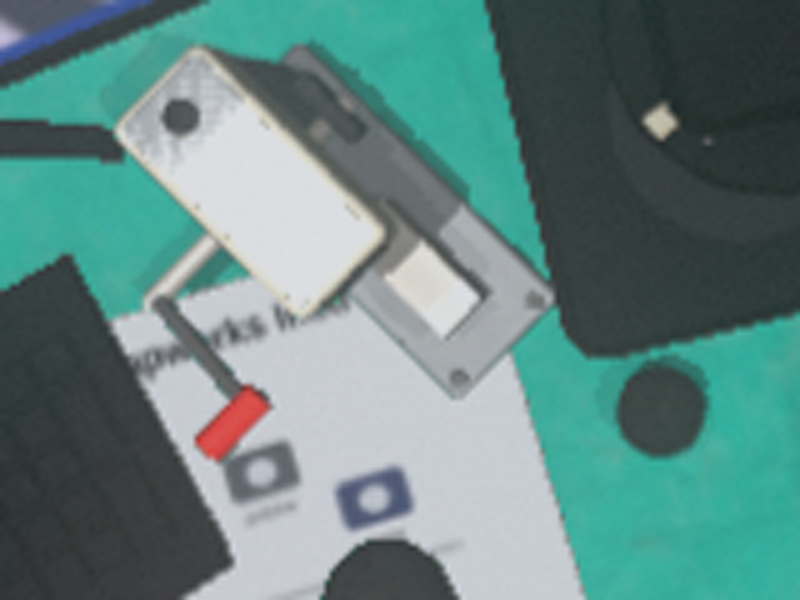

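Run:
```python
from h import *
import pickle
from scipy.optimize import least_squares
np.set_printoptions(precision=3,suppress=True)
C=pickle.load(open("c0.pkl","rb"))
t=[((-50,-30,10),(555,297)),((-50,30,10),(460,397)),((6,-22,174),(385,235)),((6,22,174),(303,317)),((100,-22,174),(197,45)),((100,22,174),(117,130)),((-28,-11,40),(487,292)),((-28,11,40),(443,338))]
pts=[("top",np.array(f),(200+(u-2)/5,250+(v-2)/5)) for f,(u,v) in t]
for f,s,q in [((0,0,40),(228.7,269.1),(282.5,301.5)),((62,0,56),(229,245.4),(255.2,282)),((6,0,138),(226.7,220.3),(271.3,304.6)),((0,0,0),(229.5,284.8),(285.2,299.7))]:
    pts+=[("scene",np.array(f),s),("top",np.array(f),q)]
def W(p,f): c,s=np.cos(p[2]),np.sin(p[2]);return np.array([p[0]+c*f[0]-s*f[1],p[1]+s*f[0]+c*f[1],f[2]])
def res(p): return np.concatenate([np.array(proj(C[n],W(p,f)))-px for n,f,px in pts])
r=least_squares(res,[460,32,.45],loss="soft_l1");p=r.x
print(p);print(res(p).reshape(-1,2))
for n,px in [("scene",(182.2,252.8)),("top",(247,335.4))]:
  for a in (.6,.65,.7,.75):
    al=a-np.arctan2(15,58) ; print(n,a,np.array(proj(C[n],W(p,np.array([62-60*np.cos(al),83,56+60*np.sin(al)]))))-px)
```

```text
[459.849  30.764   0.835]
[[ 1.303 -0.859]
 [-0.116  0.876]
 [ 1.44  -1.254]
 [-0.292  1.563]
 [-0.871 -1.713]
 [-2.894  0.251]
 [-0.883  0.518]
 [ 0.189 -0.468]
 [-0.199 -1.074]
 [-0.521  1.213]
 [ 1.042  1.251]
 [ 2.73  -0.96 ]
 [-0.825  0.645]
 [ 0.937 -0.965]
 [ 0.095  0.814]
 [-0.683  1.864]]
scene 0.6 [ 2.042 -1.678]
scene 0.65 [ 1.989 -3.227]
scene 0.7 [ 1.949 -4.782]
scene 0.75 [ 1.922 -6.338]
top 0.6 [-0.078 -1.342]
top 0.65 [-0.8   -1.559]
top 0.7 [-1.573 -1.833]
top 0.75 [-2.395 -2.164]
```

```bash
cat >> h.py <<'E'
def lean(yaw,th=0.63):
    X=np.array([np.cos(yaw),np.sin(yaw),0]);Y=np.array([-X[1],X[0],0]);Z=np.array([0,0,1.])
    z=np.sin(th)*X-np.cos(th)*Z;return R.from_matrix(np.c_[np.cross(Y,z),Y,z])
def W(p,f): c,s=np.cos(p[2]),np.sin(p[2]);return np.array([p[0]+c*f[0]-s*f[1],p[1]+s*f[0]+c*f[1],f[2]])
def rel(pos,rot,o=None,pos0=None,rot0=None):
    o=o or bot.get_obs();p0=np.array(o["tcp_pos"]) if pos0 is None else pos0;r0=Rt(o) if rot0 is None else rot0
    return np.round(r0.inv().apply(np.array(pos)-p0),1),np.round((r0.inv()*rot).as_rotvec(),3)
E
python3 - <<'E'
from h import *
F=[459.8,30.8,.835]
print(rel(W(F,(-60,0,170)),lean(.835)))
E
```

```text
(array([-391. , -347.3,   61.3]), array([-0.39 , -0.546, -1.196]))
```

Request:
servo_tool(
  delta_pos=[
    [-391,-347,61],
    [-391,-347,61],
    [-391,-347,61],
    [-391,-347,61],
    [-391,-347,61],
    [-391,-347,61],
    [-391,-347,61],
    [-391,-347,61],
    [-391,-347,61],
    [-391,-347,61],
    [-391,-347,61],
    [-391,-347,61],
    [-391,-347,61],
    [-391,-347,61],
    [-391,-347,61],
    [-391,-347,61],
  ],
  rotation=[
    [-0.39,-0.546,-1.196],
    [-0.39,-0.546,-1.196],
    [-0.39,-0.546,-1.196],
    [-0.39,-0.546,-1.196],
    [-0.39,-0.546,-1.196],
    [-0.39,-0.546,-1.196],
    [-0.39,-0.546,-1.196],
    [-0.39,-0.546,-1.196],
    [-0.39,-0.546,-1.196],
    [-0.39,-0.546,-1.196],
    [-0.39,-0.546,-1.196],
    [-0.39,-0.546,-1.196],
    [-0.39,-0.546,-1.196],
    [-0.39,-0.546,-1.196],
    [-0.39,-0.546,-1.196],
    [-0.39,-0.546,-1.196],
  ],
  hand=[50,50,50,50,50,50,50,50,50,50,50,50,50,50,50,50],
)

```text
clock: 4.25
tcp_pos: [420.7, -16.2, 169.9]
tool_rot: [0.283, -0.384, 0.87, 0.125]
contact_force: [-0.5, -0.2, -0.1]
grip_width: 0.583
grasp_force: 0.0
```

Run:
```python
from h import *
import pickle
np.set_printoptions(precision=1,suppress=True)
c=bot.capture("wrist");pickle.dump(c,open("c1.pkl","wb"))
cv2.imwrite("pics/w1.png",c["color"][:,:,::-1]);print(np.array(c["pose"]))
F=[459.8,30.8,.835]
for l,f in [("fixture",(0,0,0)),("stage",(0,0,40)),("presser_pivot",(62,0,56)),("presser_feet",(28,0,68)),("presser_grip",(7,83,80)),("camera_head",(6,0,138))]:
    print(l,"pred",np.array(proj(c,W(F,f))),[(round(r["p"],2),np.array(r["location"])) for r in bot.place_of(l,"wrist")[:2]])
print(bot.get_obs()["q"])
```

```text
[[  -0.7    0.4    0.5  324.5]
 [   0.7    0.4    0.6 -121.1]
 [   0.     0.8   -0.6  242.7]
 [   0.     0.     0.     1. ]]
fixture pred [322.2 150.9] [(0.69, array([324. , 149.3]))]
stage pred [322.6 189.8] [(0.6, array([326.8, 189.4]))]
presser_pivot pred [322.5 261.7] [(0.69, array([323. , 260.8])), (0.3, array([328.3, 328.8]))]
presser_feet pred [322.7 247.6] [(0.67, array([329.5, 240.1]))]
presser_grip pred [454.1 242.3] [(0.76, array([455.5, 241.4]))]
camera_head pred [323.6 325.4] [(0.78, array([330.4, 328.9]))]
[-0.5 -0.1 -0.7  0.8  0.6 -1.2]
```

View pics/w1.png

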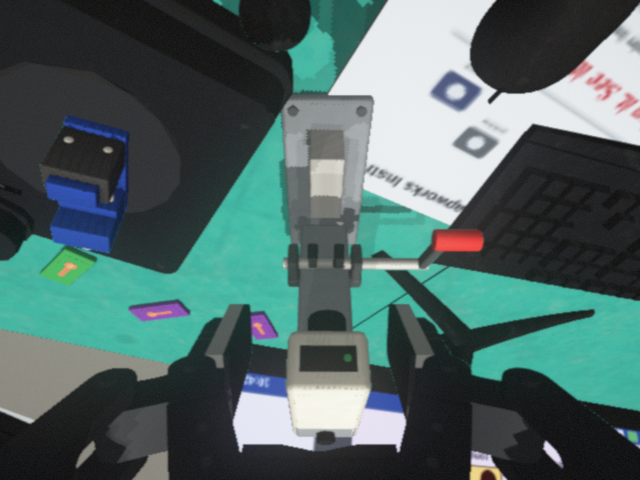

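The wrist view shows the fixture upright in the middle: stage top at about (326,190), head edge at (330,333), grip at (457,241). This matches the fitted pose within a few pixels. I'll refine it on an enlarged crop.

Run:
```python
from h import *
import pickle
c=pickle.load(open("c1.pkl","rb"))
cv2.imwrite("pics/w1c.png",cv2.resize(c["color"][85:235,270:400],None,fx=4,fy=4,interpolation=2)[:,:,::-1])
```

```text
(no output)
```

View pics/w1c.png

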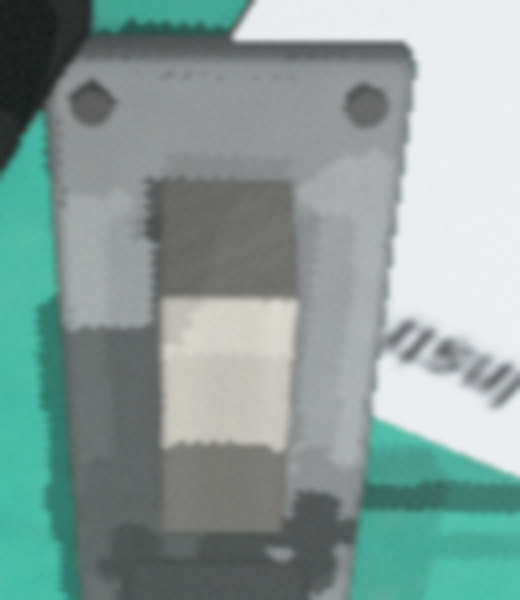

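Run:
```python
from h import *
import pickle
from scipy.optimize import least_squares
np.set_printoptions(precision=2,suppress=True)
c=pickle.load(open("c1.pkl","rb"))
P=[((-28,-11,40),(310.3,159)),((-28,11,40),(344.5,159.2)),((28,-11,40),(310.8,217.5)),((28,11,40),(340.2,217.5)),((6,-22,138),(288,335)),((6,22,138),(371,335))]
for pts in (P,P[:4]):
    f=lambda p:np.concatenate([np.array(proj(c,W(p,np.array(a))))-b for a,b in pts])
    r=least_squares(f,[460,31,.83]);print(r.x);print(f(r.x).reshape(-1,2))
# free stage height from wrist
f=lambda p:np.concatenate([np.array(proj(c,W(p[:3],np.array(a))+[0,0,p[3]]))-b for a,b in P[:4]])
print("free z",least_squares(f,[460,31,.83,0]).x)
# blue hover
r=least_squares(lambda p:np.concatenate([np.array(proj(c,W(p,np.array(a))))-b for a,b in P]),[460,31,.83]).x
B=[401.1,-188.3,-.188]
o=bot.get_obs();print(rel(W(B,(-30,0,110)),lean(B[2]),o),Rt(o).as_matrix(),lean(.835).as_matrix())
```

```text
[459.79  35.15   0.83]
[[-0.05  2.75]
 [ 0.61  2.64]
 [ 0.4   2.39]
 [ 0.85  2.44]
 [ 1.06 -6.97]
 [-2.5  -6.89]]
[458.45  33.17   0.82]
[[-0.46 -0.2 ]
 [ 0.45 -0.18]
 [-0.31  0.22]
 [ 0.32  0.38]]
free z [460.06  35.03   0.82  -2.56]
(array([163.7, -78.6, -44.3]), array([0.6 , 0.  , 0.83])) [[-0.54 -0.74  0.4 ]
 [-0.6   0.67  0.44]
 [-0.59 -0.   -0.81]] [[-0.54 -0.74  0.4 ]
 [-0.6   0.67  0.44]
 [-0.59  0.   -0.81]]
```

Request:
servo_tool(
  delta_pos=[
    [164,-79,-44],
    [164,-79,-44],
    [164,-79,-44],
    [164,-79,-44],
    [164,-79,-44],
    [164,-79,-44],
    [164,-79,-44],
    [164,-79,-44],
    [164,-79,-44],
    [164,-79,-44],
    [164,-79,-44],
  ],
  rotation=[
    [0.6,0,0.83],
    [0.6,0,0.83],
    [0.6,0,0.83],
    [0.6,0,0.83],
    [0.6,0,0.83],
    [0.6,0,0.83],
    [0.6,0,0.83],
    [0.6,0,0.83],
    [0.6,0,0.83],
    [0.6,0,0.83],
    [0.6,0,0.83],
  ],
  hand=[50,50,50,50,50,50,50,50,50,50,50],
)

```text
clock: 5.7
tcp_pos: [371.9, -184.2, 109.2]
tool_rot: [0.307, 0.09, 0.947, -0.027]
contact_force: [-0.6, 0.5, -0.3]
grip_width: 0.586
grasp_force: 0.0
```

Run:
```python
from h import *
import pickle
np.set_printoptions(precision=2,suppress=True)
o=bot.get_obs();print(o["tcp_pos"],o["q"])
c=bot.capture("wrist");pickle.dump(c,open("c2.pkl","wb"))
cv2.imwrite("pics/w2.png",c["color"][:,:,::-1])
for r in bot.place_of("blue_carrier","wrist")[:2]: print(r["p"],r["location"],plane(c,r["location"],0))
for r in bot.regions_of("blue_carrier","wrist")[:2]:
    cn=max(cv2.findContours(r["pixels"].astype(np.uint8),0,1)[0],key=cv2.contourArea)[:,0,:]
    g=np.array([plane(c,p,6)[:2] for p in cn],np.float32);rc=cv2.minAreaRect(g);bx=cv2.boxPoints(rc)
    e=max([bx[1]-bx[0],bx[2]-bx[1]],key=np.linalg.norm);print(rc,np.arctan2(e[1],e[0]),r["p"])
B=[401.1,-188.3,-.188]
for x,y in [(-32,-15),(-32,15),(32,15),(32,-15)]: print(proj(c,W(B,np.array((x,y,6)))))
```

```text
[ 371.92 -184.22  109.23] [-0.67 -0.35 -1.1   0.26  0.28 -0.4 ]
0.94 [602.4, 368.7] [761.11  78.46   0.  ]
0.75 [322.5, 176.4] [ 400.54 -186.77    0.  ]
((398.9136962890625, -185.85891723632812), (30.40419578552246, 67.8454360961914), 79.02680969238281) -0.19151846 0.89
((753.6515502929688, 75.16676330566406), (41.404083251953125, 72.63478088378906), 61.07559585571289) -0.504826 0.59
(np.float64(291.429612057423), np.float64(140.23733947038764))
(np.float64(349.0907214156424), np.float64(140.0691158885242))
(np.float64(343.4830014326318), np.float64(220.6496995133266))
(np.float64(296.7012347746492), np.float64(220.80179591877624))
```

View pics/w2.png

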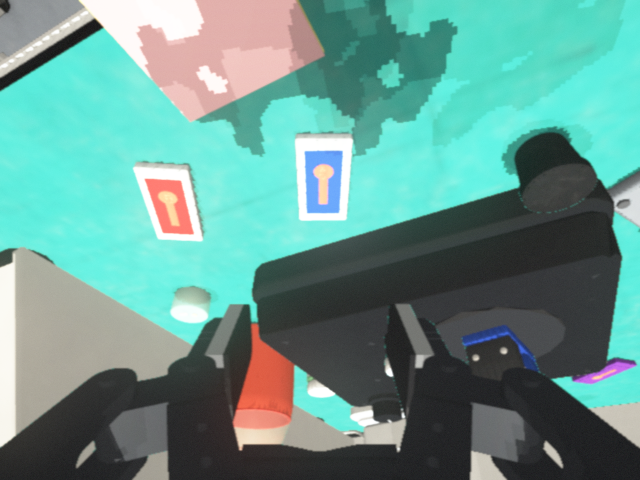

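The blue plate spans about (297–353, 134–220) in the wrist view. That is roughly 2 mm further in +y than the outside cameras put it, and the fixture shows the same shift. Red plate (170,200), microscope and loupe (555,170) are clear.

Run:
```python
from h import *
B=[400.8,-187,-.19]
for z in (40,14): print(rel(W(B,(-7,0,z)),lean(B[2])))
```

```text
(array([22.7,  2.4, 68.9]), array([ 0.003, -0.003, -0.002]))
(array([37.9,  2.3, 89.9]), array([ 0.003, -0.003, -0.002]))
```

Request:
servo_tool(
  delta_pos=[
    [12,1,35],
    [22,2,68],
    [26,2,74],
    [30,2,80],
    [34,2,86],
    [38,2,90],
    [38,2,90],
    [38,2,90],
  ],
  rotation=[
    [0,0,0],
    [0,0,0],
    [0,0,0],
    [0,0,0],
    [0,0,0],
    [0,0,0],
    [0,0,0],
    [0,0,0],
  ],
  hand=[38,38,38,38,38,38,38,38],
)

```text
clock: 6.65
tcp_pos: [409.6, -201.1, 31.2]
tool_rot: [0.294, 0.089, 0.952, -0.02]
contact_force: [0.7, -0.1, 0.2]
grip_width: 0.445
grasp_force: 0.0
```

Run:
```python
from h import *
np.set_printoptions(precision=3,suppress=True)
o=bot.get_obs();print(o["q"],o["joint_torque"],o["contact_force"],o["torque"])
B=[400.8,-187,-.19]
for z in (31,14): print(rel(W(B,(-7,0,z)),lean(B[2])))
```

```text
[-0.636 -0.046 -1.134 -0.061  0.261 -0.377] [ -0.106 -31.965  37.076  -7.608   1.106  -0.021] [ 0.686 -0.052  0.193] [0.133 0.455 0.017]
(array([15.2, 12.3, -9.9]), array([ 0.017, -0.033, -0.002]))
(array([24.8, 12. ,  4.1]), array([ 0.017, -0.033, -0.002]))
```

Elbow joint is at its limit: with this lean toward the robot, the plate is too close. I'll regrasp instead. Pick it upright, turn it to about the fixture's heading on the bench, then grip it with the lean.

Run:
```python
from h import *
B=[400.8,-187,-.19]
print(rel(W(B,(0,0,45)),lean(B[2],0)))
```

```text
(array([  1.5,  12.5, -17.6]), array([0.017, 0.597, 0.004]))
```

Request:
servo_tool(
  delta_pos=[
    [1.5,12.5,-17.6],
    [1.5,12.5,-17.6],
    [1.5,12.5,-17.6],
    [1.5,12.5,-17.6],
    [1.5,12.5,-17.6],
    [1.5,12.5,-17.6],
    [1.5,12.5,-17.6],
  ],
  rotation=[
    [0.017,0.597,0.004],
    [0.017,0.597,0.004],
    [0.017,0.597,0.004],
    [0.017,0.597,0.004],
    [0.017,0.597,0.004],
    [0.017,0.597,0.004],
    [0.017,0.597,0.004],
  ],
  hand=[42,42,42,42,42,42,42],
)

```text
clock: 7.35
tcp_pos: [401.3, -186.7, 44.3]
tool_rot: [0.001, 0.095, 0.996, 0.0]
contact_force: [0.3, 0.1, -0.3]
grip_width: 0.491
grasp_force: 0.0
```

Run:
```python
from h import *
np.set_printoptions(precision=3,suppress=True)
o=bot.get_obs();print(o["tcp_pos"],o["q"])
B=[400.8,-187,-.19]
print(rel(W(B,(0,0,2)),lean(B[2],0)))
c=bot.capture("wrist")
for r in bot.regions_of("blue_carrier","wrist")[:2]:
    cn=max(cv2.findContours(r["pixels"].astype(np.uint8),0,1)[0],key=cv2.contourArea)[:,0,:]
    g=np.array([plane(c,p,6)[:2] for p in cn],np.float32);print(cv2.minAreaRect(g),r["p"],r["rect"])
for r in bot.place_of("blue_carrier","wrist")[:2]: print(r["p"],r["location"],plane(c,r["location"],0))
```

```text
[ 401.284 -186.72    44.265] [-0.436  0.225 -0.52   0.825  0.001 -0.247]
(array([ 0.5, -0.4, 42.3]), array([0.001, 0.001, 0.001]))
((399.7647399902344, -186.15957641601562), (29.842336654663086, 64.17882537841797), 79.11384582519531) 0.94 [285.0, 213.8, 66.3, 128.0]
0.69 [316.7, 280.9] [ 401.83  -187.431    0.   ]
```

Request:
servo_tool(
  delta_pos=[
    [0.5,0,20],
    [0.5,0,34],
    [0.5,0,40],
    [0.5,0,40],
    [0.5,0,40],
    [0.5,0,40],
    [0.5,0,40],
    [0.5,0,40],
    [0.5,0,40],
  ],
  rotation=[
    [0,0,0],
    [0,0,0],
    [0,0,0],
    [0,0,0],
    [0,0,0],
    [0,0,0],
    [0,0,0],
    [0,0,0],
    [0,0,0],
  ],
  hand=[42,42,42,42,28,26,26,26,26],
  squeeze=30,
)

```text
clock: 8.4
tcp_pos: [400.6, -187.0, 5.7]
tool_rot: [0.0, 0.095, 0.995, -0.0]
contact_force: [-4.8, 0.6, 10.6]
grip_width: 0.308
grasp_force: 5.7
```

Request:
servo_tool(
  delta_pos=[
    [0,0,-2],
    [0,0,-25],
    [0,0,-39],
    [0,0,-39],
    [0,0,-39],
  ],
  rotation=[
    [0,0,0],
    [0,0,0],
    [0,0,0],
    [0,0,0],
    [0,0,0],
  ],
  hand=[42,42,42,42,42],
)

```text
clock: 8.9
tcp_pos: [400.7, -186.9, 43.9]
tool_rot: [0.0, 0.095, 0.995, 0.0]
contact_force: [0.1, 0.1, -0.7]
grip_width: 0.493
grasp_force: 0.0
```

Run:
```python
from h import *
np.set_printoptions(precision=3,suppress=True)
o=bot.get_obs();print(o["tcp_pos"],o["grip_width"])
c=bot.capture("wrist");cv2.imwrite("pics/w3.png",c["color"][:,:,::-1])
for r in bot.regions_of("blue_carrier","wrist")[:2]:
    cn=max(cv2.findContours(r["pixels"].astype(np.uint8),0,1)[0],key=cv2.contourArea)[:,0,:]
    g=np.array([plane(c,p,6)[:2] for p in cn],np.float32);rc=cv2.minAreaRect(g);bx=cv2.boxPoints(rc)
    e=max([bx[1]-bx[0],bx[2]-bx[1]],key=np.linalg.norm);print(rc,np.arctan2(e[1],e[0]),r["p"])
```

```text
[ 400.65  -186.888   43.874] 0.4932556148753936
((400.3184814453125, -185.98011779785156), (30.427684783935547, 65.07001495361328), 79.78983306884766) -0.17820111 0.82
```

View pics/w3.png

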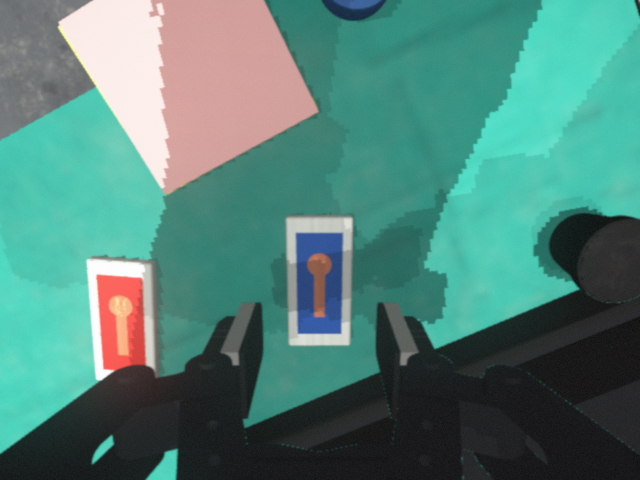

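The plate is undisturbed and centred between the fingers (287–352 against pads at 263/376). The tips rode over its top because opened pads stand farther back, so I'll go lower and feel for the bench.

Request:
servo_tool(
  delta_pos=[
    [0,0,20],
    [0,0,38],
    [0,0,41],
    [0,0,43],
    [0,0,43],
  ],
  rotation=[
    [0,0,0],
    [0,0,0],
    [0,0,0],
    [0,0,0],
    [0,0,0],
  ],
  hand=[40,40,40,40,40],
)

```text
clock: 9.5
tcp_pos: [400.4, -186.8, 0.9]
tool_rot: [-0.0, 0.095, 0.995, 0.0]
contact_force: [0.6, 0.2, -0.4]
grip_width: 0.471
grasp_force: 0.0
```

No contact yet, so I'll close here.

Request:
servo_tool(
  delta_pos=[
    [0,0,0],
    [0,0,0],
    [0,0,0],
    [0,0,0],
    [0,0,0],
    [0,0,0],
  ],
  rotation=[
    [0,0,0],
    [0,0,0],
    [0,0,0],
    [0,0,0],
    [0,0,0],
    [0,0,0],
  ],
  hand=[34,26,26,26,26,26],
  squeeze=30,
)

```text
clock: 10.1
tcp_pos: [400.8, -186.9, 1.4]
tool_rot: [0.0, 0.095, 0.995, 0.0]
contact_force: [-1.3, 0.8, 6.0]
grip_width: 0.34
grasp_force: 29.1
```

Run:
```python
from h import *
T=np.array([400,-165,0.])
for z in (30,2): print(rel(T+[0,0,z],lean(.82,0)))
```

```text
(array([  4.9,  21.4, -28.6]), array([-0.00e+00,  1.00e-03, -1.01e+00]))
(array([ 4.9, 21.4, -0.6]), array([-0.00e+00,  1.00e-03, -1.01e+00]))
```

Request:
servo_tool(
  delta_pos=[
    [0,0,-10],
    [0,0,-29],
    [5,21,-29],
    [5,21,-29],
    [5,21,-29],
    [5,21,-29],
    [5,21,-29],
    [5,21,-29],
    [5,21,-29],
    [5,21,-29],
    [5,21,-15],
    [5,21,-7],
    [5,21,-3],
    [5,21,-1],
    [5,21,0],
    [5,21,0],
    [5,21,0],
  ],
  rotation=[
    [0,0,0],
    [0,0,0],
    [0,0,-1.01],
    [0,0,-1.01],
    [0,0,-1.01],
    [0,0,-1.01],
    [0,0,-1.01],
    [0,0,-1.01],
    [0,0,-1.01],
    [0,0,-1.01],
    [0,0,-1.01],
    [0,0,-1.01],
    [0,0,-1.01],
    [0,0,-1.01],
    [0,0,-1.01],
    [0,0,-1.01],
    [0,0,-1.01],
  ],
  hand=[26,26,26,26,26,26,26,26,26,26,26,26,26,26,26,26,26],
)

```text
clock: 11.8
tcp_pos: [399.3, -165.1, 1.3]
tool_rot: [-0.0, -0.398, 0.917, 0.0]
contact_force: [-6.4, 2.2, 14.6]
grip_width: 0.332
grasp_force: 31.5
```

Request:
servo_tool(
  delta_pos=[
    [0,0,-1],
    [0,0,-1],
    [0,0,-2],
    [0,0,-25],
    [0,0,-50],
    [0,0,-60],
    [0,0,-60],
  ],
  rotation=[
    [0,0,0],
    [0,0,0],
    [0,0,0],
    [0,0,0],
    [0,0,0],
    [0,0,0],
    [0,0,0],
  ],
  hand=[34,42,42,42,42,42,42],
)

```text
clock: 12.5
tcp_pos: [400.4, -165.6, 61.7]
tool_rot: [0.001, -0.399, 0.917, -0.001]
contact_force: [-0.4, -0.3, -0.3]
grip_width: 0.494
grasp_force: 0.0
```

```bash
cat >> h.py <<'E'
def blue(z=6,near=None):
    c=bot.capture("wrist")
    for r in bot.regions_of("blue_carrier","wrist"):
        cn=max(cv2.findContours(r["pixels"].astype(np.uint8),0,1)[0],key=cv2.contourArea)[:,0,:]
        g=np.array([plane(c,p,z)[:2] for p in cn],np.float32);rc=cv2.minAreaRect(g);bx=cv2.boxPoints(rc)
        e=max([bx[1]-bx[0],bx[2]-bx[1]],key=np.linalg.norm);print(np.round(rc[0],1),np.round(rc[1],1),"yaw",round(float(np.arctan(e[1]/e[0])),3),round(r["p"],2))
    return c
E
python3 - <<'E'
from h import *
o=bot.get_obs();print(o["tcp_pos"])
blue()
B=[399.3,-165.1,.82]
print(rel(W(B,(-7,0,40)),lean(.82)))
print(rel(W(B,(-7,0,8)),lean(.82),pos0=W(B,(-7,0,40)),rot0=lean(.82)))
E
```

```text
[ 400.35456646 -165.57628138   61.65186995]
[ 398.4 -165.1] [63.8 30. ] yaw 0.82 0.79
(array([ 6.9, -0.1, 20. ]), array([ 0.001, -0.63 , -0.   ]))
(array([18.9, -0. , 25.9]), array([0., 0., 0.]))
```

Request:
servo_tool(
  delta_pos=[
    [7,0,20],
    [7,0,20],
    [7,0,20],
    [7,0,20],
    [7,0,20],
    [7,0,20],
    [7,0,20],
  ],
  rotation=[
    [0,-0.63,0],
    [0,-0.63,0],
    [0,-0.63,0],
    [0,-0.63,0],
    [0,-0.63,0],
    [0,-0.63,0],
    [0,-0.63,0],
  ],
  hand=[40,40,40,40,40,40,40],
)

```text
clock: 13.3
tcp_pos: [394.6, -170.0, 40.2]
tool_rot: [0.283, -0.379, 0.872, 0.124]
contact_force: [-0.3, -1.5, -0.3]
grip_width: 0.471
grasp_force: 0.0
```

Run:
```python
from h import *
np.set_printoptions(precision=3,suppress=True)
o=bot.get_obs();print(o["tcp_pos"],o["q"])
c=blue()
B=[398.9,-165.1,.82]
print(rel(W(B,(-7,0,9)),lean(.82)))
```

```text
[ 394.641 -169.987   40.217] [-0.85   0.271 -0.663  0.71   0.624 -1.694]
[ 397.3 -166.6] [68.1 29.8] yaw 0.823 0.62
(array([19.5,  0.4, 25.1]), array([ 0.001, -0.002,  0.002]))
```

Request:
servo_tool(
  delta_pos=[
    [6,0,8],
    [12,0.3,16],
    [15,0.4,20],
    [17.5,0.4,22.5],
    [19.5,0.4,25],
    [19.5,0.4,25],
  ],
  rotation=[
    [0,0,0],
    [0,0,0],
    [0,0,0],
    [0,0,0],
    [0,0,0],
    [0,0,0],
  ],
  hand=[40,40,40,40,40,40],
)

```text
clock: 14.0
tcp_pos: [393.5, -170.7, 8.6]
tool_rot: [0.284, -0.379, 0.872, 0.124]
contact_force: [0.1, -0.2, 0.0]
grip_width: 0.469
grasp_force: 0.0
```

Request:
servo_tool(
  delta_pos=[
    [0.6,0,0.8],
    [1.2,0,1.6],
    [1.2,0,1.6],
  ],
  rotation=[
    [0,0,0],
    [0,0,0],
    [0,0,0],
  ],
  hand=[36,36,36],
)

```text
clock: 14.3
tcp_pos: [393.7, -170.9, 7.0]
tool_rot: [0.284, -0.379, 0.872, 0.124]
contact_force: [-0.6, 0.5, 0.5]
grip_width: 0.421
grasp_force: 0.0
```

Request:
servo_tool(
  delta_pos=[
    [0.6,0,0.8],
    [1.0,0,1.4],
    [1.0,0,1.4],
  ],
  rotation=[
    [0,0,0],
    [0,0,0],
    [0,0,0],
  ],
  hand=[35,35,35],
)

```text
clock: 14.6
tcp_pos: [393.6, -170.7, 5.2]
tool_rot: [0.284, -0.379, 0.872, 0.124]
contact_force: [-0.5, -0.2, 0.5]
grip_width: 0.409
grasp_force: 0.0
```

Request:
servo_tool(
  delta_pos=[
    [0,0,0],
    [0,0,0],
    [0,0,0],
    [0,0,0],
    [0,0,0],
  ],
  rotation=[
    [0,0,0],
    [0,0,0],
    [0,0,0],
    [0,0,0],
    [0,0,0],
  ],
  hand=[30,26,26,26,26],
  squeeze=40,
)

```text
clock: 15.1
tcp_pos: [393.7, -170.9, 5.4]
tool_rot: [0.284, -0.379, 0.872, 0.124]
contact_force: [-3.6, -1.9, 5.9]
grip_width: 0.323
grasp_force: 38.9
```

Request:
servo_tool(
  delta_pos=[
    [-3,0,-4],
    [-9,0,-12],
    [-18,0,-24],
    [-29,0,-40],
    [-41,0,-57],
    [-41,0,-57],
  ],
  rotation=[
    [0,0,0],
    [0,0,0],
    [0,0,0],
    [0,0,0],
    [0,0,0],
    [0,0,0],
  ],
  hand=[26,26,26,26,26,26],
)

```text
clock: 15.7
tcp_pos: [394.4, -172.2, 78.2]
tool_rot: [0.285, -0.379, 0.872, 0.122]
contact_force: [-0.4, 0.9, -0.8]
grip_width: 0.326
grasp_force: 39.4
```

Run:
```python
from h import *
np.set_printoptions(precision=3,suppress=True)
o=bot.get_obs();print(o["tcp_pos"],o["grip_width"],o["grasp_force"])
c=blue(o["tcp_pos"][2])
im=c["color"][130:380,170:470]
B=[o["tcp_pos"][0],o["tcp_pos"][1],.82]
z=o["tcp_pos"][2]-5.2
for f in [(-25,-15,6),(-25,15,6),(39,15,6),(39,-15,6),(-25,-15,0),(-25,15,0)]: print(f,np.array(proj(c,W(B,np.array(f))+[0,0,z])))
cv2.imwrite("pics/w4.png",cv2.resize(im,None,fx=2.4,fy=2.4)[:,:,::-1])
```

```text
[ 394.357 -172.156   78.178] 0.3257660735855304 39.419501423835754
[497.2 -49.2] [42.4 16.1] yaw 1.01 0.76
(-25, -15, 6) [272.045 287.969]
(-25, 15, 6) [364.004 288.233]
(39, 15, 6) [351.871 363.333]
(39, -15, 6) [284.829 363.11 ]
(-25, -15, 0) [273.324 272.623]
(-25, 15, 0) [362.906 272.871]
```

View pics/w4.png

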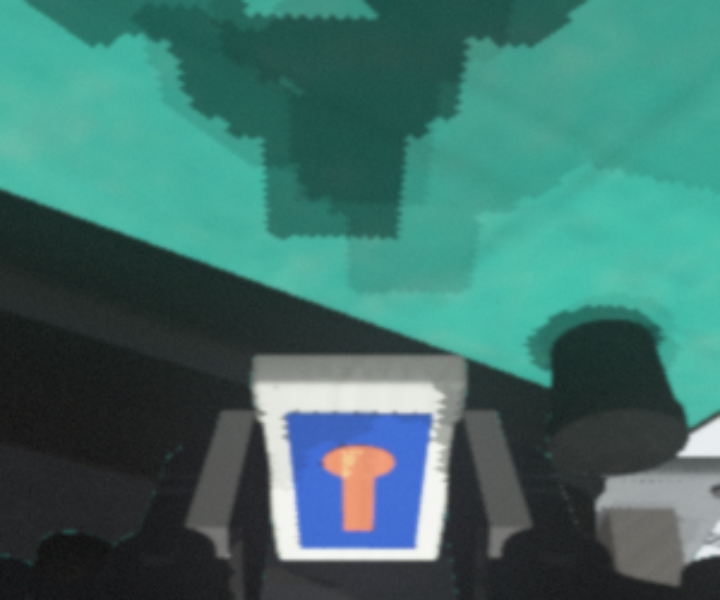

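The plate is held level and centred between the pads: near corners at about (276,289) and (364,289), far ones at (287,362) and (353,362). Both match the prediction within 2 px. Next is the earlier viewing pose, so plate and stage are in one picture.

Run:
```python
from h import *
F=[459,32.6,.82]
print(rel(W(F,(-60,0,165)),lean(.82)))
```

```text
(array([-160.5,   91.3,    6.9]), array([-0.001, -0.   ,  0.001]))
```

Request:
servo_tool(
  delta_pos=[
    [-30,0,-30],
    [-60,30,-20],
    [-90,50,-10],
    [-120,70,0],
    [-145,85,5],
    [-160,91,7],
    [-160,91,7],
    [-160,91,7],
    [-160,91,7],
  ],
  rotation=[
    [0,0,0],
    [0,0,0],
    [0,0,0],
    [0,0,0],
    [0,0,0],
    [0,0,0],
    [0,0,0],
    [0,0,0],
    [0,0,0],
  ],
  hand=[26,26,26,26,26,26,26,26,26],
)

```text
clock: 16.7
tcp_pos: [417.5, -12.0, 163.4]
tool_rot: [0.284, -0.379, 0.872, 0.124]
contact_force: [-0.1, -0.5, -0.3]
grip_width: 0.319
grasp_force: 39.6
```

Run:
```python
from h import *
import pickle
np.set_printoptions(precision=3,suppress=True)
o=bot.get_obs();print(o["tcp_pos"],o["grip_width"],Rt(o).as_rotvec(),lean(.82).as_rotvec())
c=bot.capture("wrist");pickle.dump(c,open("c5.pkl","wb"))
F=[459,32.6,.82]
for f in [(-28,-11,40),(-28,11,40),(28,-11,40),(28,11,40)]: print(f,np.array(proj(c,W(F,np.array(f)))))
cv2.imwrite("pics/w5.png",cv2.resize(c["color"][130:380,245:400],None,fx=2.4*2,fy=2.4)[:,:,::-1])
```

```text
[417.488 -11.981 163.424] 0.3188999870122538 [-1.013  2.334  0.332] [-1.014  2.333  0.33 ]
(-28, -11, 40) [300.48  164.639]
(-28, 11, 40) [336.236 164.576]
(28, -11, 40) [303.283 223.599]
(28, 11, 40) [333.782 223.545]
```

View pics/w5.png

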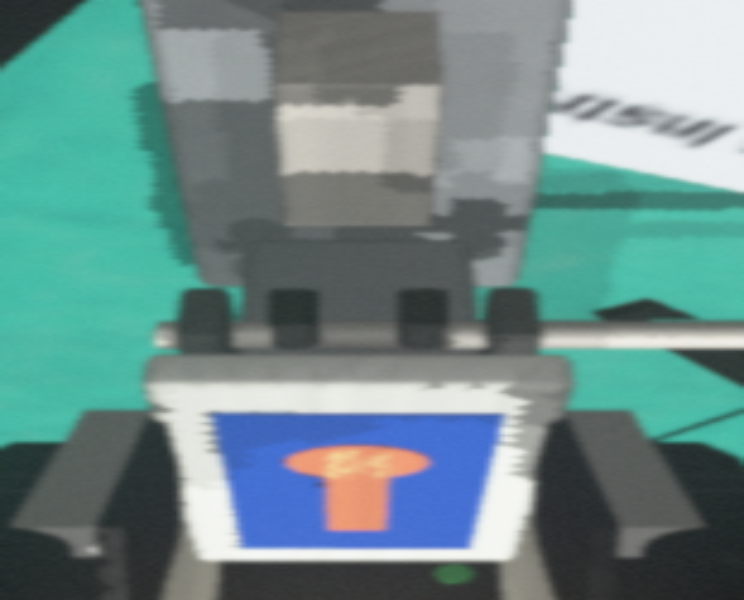

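The stage's front corners are at about (302.5,165) and (336.7,165), the rear ones at (304.4,224) and (335.4,224). All are within 2 px of prediction, and the offset has the same sign as the held plate's. The fixture pose stands.

Run:
```python
from h import *
F=[459,32.6,.82]
for f in [(-95,0,110),(-95,0,62),(-50,0,52),(-7,0,50)]: print(f,rel(W(F,f),lean(.82)))
```

```text
(-95, 0, 110) (array([59. ,  0.1, 23.2]), array([ 0.001, -0.   , -0.002]))
(-95, 0, 62) (array([87.3, -0. , 62. ]), array([ 0.001, -0.   , -0.002]))
(-50, 0, 52) (array([56.8,  0. , 96.6]), array([ 0.001, -0.   , -0.002]))
(-7, 0, 50) (array([ 23.2,   0. , 123.5]), array([ 0.001, -0.   , -0.002]))
```

Request:
servo_tool(
  delta_pos=[
    [30,0,12],
    [59,0,23],
    [75,0,44],
    [87,0,62],
    [75,0,76],
    [66,0,87],
    [57,0,97],
    [48,0,104],
    [40,0,110],
    [31,0,117],
    [23,0,123.5],
    [23,0,123.5],
    [23,0,123.5],
  ],
  rotation=[
    [0,0,0],
    [0,0,0],
    [0,0,0],
    [0,0,0],
    [0,0,0],
    [0,0,0],
    [0,0,0],
    [0,0,0],
    [0,0,0],
    [0,0,0],
    [0,0,0],
    [0,0,0],
    [0,0,0],
  ],
  hand=[26,26,26,26,26,26,26,26,26,26,26,26,26],
)

```text
clock: 18.05
tcp_pos: [454.3, 27.7, 50.3]
tool_rot: [0.284, -0.379, 0.872, 0.124]
contact_force: [-0.5, -1.0, -0.8]
grip_width: 0.324
grasp_force: 41.6
```

Run:
```python
from h import *
F=[459,32.6,.82]
o=bot.get_obs();print(o["tcp_pos"],o["contact_force"],o["q"])
for z in (47,45.5,44): print(z,rel(W(F,(-7,0,z)),lean(.82)))
```

```text
[454.29384946  27.73670732  50.32429831] [-0.52053297 -0.96925589 -0.78797593] [-0.31925352  0.06274023 -0.91710928  0.29618012  0.5647811  -1.05251638]
47 (array([ 2.1, -0.1,  2.5]), array([ 0.001, -0.   , -0.001]))
45.5 (array([ 3. , -0.1,  3.8]), array([ 0.001, -0.   , -0.001]))
44 (array([ 3.9, -0.1,  5. ]), array([ 0.001, -0.   , -0.001]))
```

Request:
servo_tool(
  delta_pos=[
    [1,0,1.2],
    [2,0,2.5],
    [2.5,0,3.2],
    [3,0,3.8],
    [3,0,3.8],
  ],
  rotation=[
    [0,0,0],
    [0,0,0],
    [0,0,0],
    [0,0,0],
    [0,0,0],
  ],
  hand=[26,26,26,26,26],
)

```text
clock: 18.55
tcp_pos: [454.5, 27.9, 45.8]
tool_rot: [0.284, -0.379, 0.872, 0.124]
contact_force: [-0.3, -0.2, -0.5]
grip_width: 0.322
grasp_force: 41.6
```

Not touching yet; I'll lower by fractions.

Request:
servo_tool(
  delta_pos=[
    [0.3,0,0.4],
    [0.6,0,0.8],
    [0.6,0,0.8],
  ],
  rotation=[
    [0,0,0],
    [0,0,0],
    [0,0,0],
  ],
  hand=[26,26,26],
)

```text
clock: 18.85
tcp_pos: [454.8, 28.0, 45.4]
tool_rot: [0.284, -0.379, 0.872, 0.124]
contact_force: [-7.6, -4.1, 12.5]
grip_width: 0.323
grasp_force: 43.8
```

Request:
servo_tool(
  delta_pos=[
    [0,0,0],
    [0,0,0],
    [0,0,0],
    [0,0,0],
  ],
  rotation=[
    [0,0,0],
    [0,0,0],
    [0,0,0],
    [0,0,0],
  ],
  hand=[31,36,42,42],
)

```text
clock: 19.25
tcp_pos: [454.6, 28.0, 44.9]
tool_rot: [0.284, -0.379, 0.872, 0.124]
contact_force: [0.1, 0.7, -0.7]
grip_width: 0.489
grasp_force: 0.0
```

Request:
servo_tool(
  delta_pos=[
    [0,0,-10],
    [0,0,-30],
    [0,0,-60],
    [0,0,-90],
    [-20,0,-115],
    [-20,0,-120],
    [-20,0,-120],
  ],
  rotation=[
    [0,0,0],
    [0,0,0],
    [0,0,0],
    [0,0,0],
    [0,0,0],
    [0,0,0],
    [0,0,0],
  ],
  hand=[42,42,42,42,42,42,42],
)

```text
clock: 19.95
tcp_pos: [417.9, -12.4, 154.3]
tool_rot: [0.285, -0.379, 0.872, 0.123]
contact_force: [0.8, 0.3, -0.5]
grip_width: 0.491
grasp_force: 0.0
```

Run:
```python
from h import *
import pickle
np.set_printoptions(precision=2,suppress=True)
o=bot.get_obs();print(o["tcp_pos"],o["q"])
c=blue(46);pickle.dump(c,open("c6.pkl","wb"))
F=[459,32.6,.82]
for f in [(-32,-15,46),(-32,15,46),(32,-15,46),(32,15,46)]: print(f,np.array(proj(c,W(F,np.array(f)))))
for l in ("presser_grip","presser_feet","camera_head","presser_pivot"): print(l,[(round(r["p"],2),np.array(r["location"])) for r in bot.place_of(l,"wrist")[:1]])
for a in (.6,.65,.7,.75):
    al=a-np.arctan2(15,58);print(a,np.array(proj(c,W(F,np.array([62-60*np.cos(al),83,56+60*np.sin(al)])))))
cv2.imwrite("pics/w6.png",c["color"][:,:,::-1])
```

```text
[417.89 -12.42 154.28] [-0.47 -0.12 -0.75  0.74  0.6  -1.23]
[667.6 -49.9] [25.  53.4] yaw -0.004 0.75
[458.1  32.4] [67.  29.8] yaw 0.816 0.66
[654.1 278.6] [781.4 156.5] yaw 0.743 0.58
[675.8  40.3] [30.8 55.9] yaw -0.496 0.55
[623.  135.2] [51.1 12.5] yaw 0.736 0.49
(-32, -15, 46) [294.3  176.82]
(-32, 15, 46) [345.51 176.85]
(32, -15, 46) [298.6  243.41]
(32, 15, 46) [341.03 243.45]
presser_grip [(0.62, array([454.3, 257.5]))]
presser_feet [(0.73, array([318.8, 260.2]))]
camera_head [(0.96, array([321.3, 354.9]))]
presser_pivot [(0.82, array([320.7, 278.5]))]
0.6 [455.26 256.58]
0.65 [455.7  261.34]
0.7 [456.05 266.18]
0.75 [456.33 271.08]
```

View pics/w6.png

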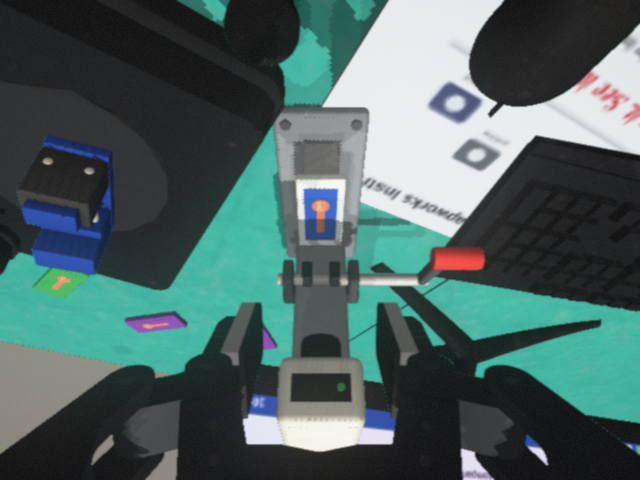

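The plate lies square on the stage: columns 297–346, rows 177–244, predicted 294–345 with the known +2 px offset. The fingers are clear and the red grip at (458,258) gives an angle of about 0.62. Now for the lever.

Run:
```python
from h import *
F=[459,32.6,.82]
a=W(F,(-60,85,150));print(rel(a,lean(.82,0)))
for f in [(3,85,115),(3,85,90),(3,85,60)]:print(rel(W(F,f),lean(.82,0),pos0=a,rot0=lean(.82,0)))
```

```text
(array([ 1. , 84.4,  3. ]), array([ 0.002,  0.63 , -0.   ]))
(array([-63.,   0.,  35.]), array([0., 0., 0.]))
(array([-63.,   0.,  60.]), array([0., 0., 0.]))
(array([-63.,   0.,  90.]), array([0., 0., 0.]))
```

Request:
servo_tool(
  delta_pos=[
    [0,30,1],
    [0,60,2],
    [1,84,3],
    [1,84,3],
    [1,84,3],
    [1,84,3],
    [1,84,3],
    [1,84,3],
    [1,84,3],
  ],
  rotation=[
    [0,0,0],
    [0,0,0],
    [0,0.15,0],
    [0,0.3,0],
    [0,0.45,0],
    [0,0.6,0],
    [0,0.63,0],
    [0,0.63,0],
    [0,0.63,0],
  ],
  hand=[30,15,0,0,0,0,0,0,0],
)

```text
clock: 21.15
tcp_pos: [356.3, 46.4, 150.0]
tool_rot: [0.0, -0.399, 0.917, 0.001]
contact_force: [-0.4, -0.9, -0.1]
grip_width: -0.001
grasp_force: 0.0
```

Request:
servo_tool(
  delta_pos=[
    [-30,0,10],
    [-63,0,20],
    [-63,0,35],
    [-63,0,50],
    [-63,0,58],
    [-63,0,58],
  ],
  rotation=[
    [0,0,0],
    [0,0,0],
    [0,0,0],
    [0,0,0],
    [0,0,0],
    [0,0,0],
  ],
  hand=[0,0,0,0,0,0],
)

```text
clock: 21.75
tcp_pos: [398.6, 91.3, 92.1]
tool_rot: [-0.0, -0.398, 0.917, 0.001]
contact_force: [-0.1, -0.0, 0.2]
grip_width: 0.003
grasp_force: 0.0
```

Run:
```python
from h import *
F=[459,32.6,.82]
o=bot.get_obs();print(o["tcp_pos"],o["contact_force"],o["grip_width"])
print(rel(W(F,(3,85,90)),lean(.82,0)))
```

```text
[398.63748942  91.29472219  92.12463448] [-0.09686428 -0.01672648  0.15776356] 0.0027090304665904493
(array([-1.3,  0.8,  2.1]), array([ 0.001,  0.   , -0.001]))
```

Request:
servo_tool(
  delta_pos=[
    [-1,0,3],
    [-1,0,6],
    [-1,0,9],
    [-1,0,12],
    [-1,0,15],
    [-1,0,18],
    [-1,0,21],
    [-1,0,24],
    [-1,0,27],
    [-1,0,30],
    [-1,0,33],
    [-1,0,35],
    [-1,0,35],
  ],
  rotation=[
    [0,0,0],
    [0,0,0],
    [0,0,0],
    [0,0,0],
    [0,0,0],
    [0,0,0],
    [0,0,0],
    [0,0,0],
    [0,0,0],
    [0,0,0],
    [0,0,0],
    [0,0,0],
    [0,0,0],
  ],
  hand=[0,0,0,0,0,0,0,0,0,0,0,0,0],
)

```text
clock: 23.05
tcp_pos: [400.2, 92.9, 57.5]
tool_rot: [-0.0, -0.399, 0.917, 0.0]
contact_force: [-0.0, -0.4, -0.1]
grip_width: -0.003
grasp_force: 0.0
```

Run:
```python
from h import *
np.set_printoptions(precision=1,suppress=True)
F=[459,32.6,.82]
cs={n:bot.capture(n) for n in("scene","top","wrist")}
for n in cs:
    print(n,[(round(r["p"],2),np.array(r["location"])) for r in bot.place_of("presser_grip",n)[:2]])
    for a in (.07,.16,.6):
        al=a-np.arctan2(15,58);print(a,np.array(proj(cs[n],W(F,np.array([62-60*np.cos(al),83,56+60*np.sin(al)])))))
a=cv2.resize(cs["scene"]["color"][180:300,150:270],None,fx=3.3,fy=3.3);b=cv2.resize(cs["top"]["color"][250:370,210:330],None,fx=3.3,fy=3.3)
cv2.imwrite("pics/g.png",np.hstack([a,b])[:,:,::-1])
```

```text
scene [(0.81, array([183.3, 263.7]))]
0.07 [184.7 265.6]
0.16 [184.4 263.3]
0.6 [183.5 250.7]
top [(0.55, array([251.8, 332.9]))]
0.07 [249.8 332.9]
0.16 [249.5 333.5]
0.6 [245.5 334. ]
wrist [(0.64, array([316.3, 307. ]))]
0.07 [315.6 304.5]
0.16 [315.5 308.5]
0.6 [314.9 351. ]
```

View pics/g.png

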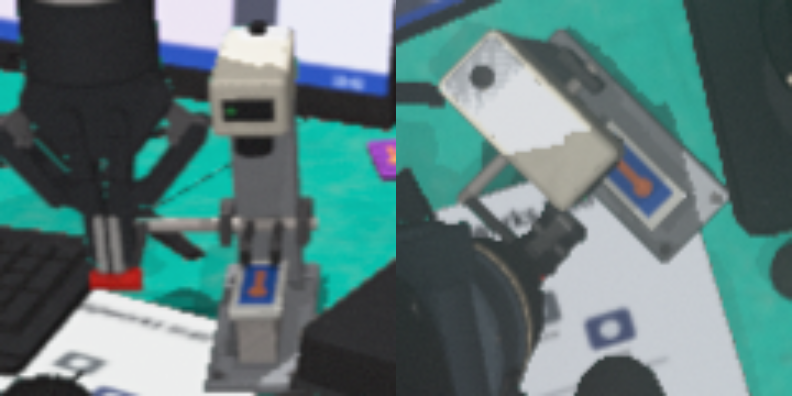

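The fingertips sit on the red grip (scene crop about (115,278)) and the lever is down to an angle of about 0.15. The plate still lies flat on the stage. I'll push the last few mm until the force rises.

Request:
servo_tool(
  delta_pos=[
    [0,0,1.5],
    [0,0,3],
    [0,0,4],
    [0,0,5],
    [0,0,5],
  ],
  rotation=[
    [0,0,0],
    [0,0,0],
    [0,0,0],
    [0,0,0],
    [0,0,0],
  ],
  hand=[0,0,0,0,0],
)

```text
clock: 23.85
tcp_pos: [400.4, 92.9, 52.7]
tool_rot: [0.0, -0.399, 0.917, 0.0]
contact_force: [0.2, 0.6, 0.6]
grip_width: 0.005
grasp_force: 0.2
```

Request:
servo_tool(
  delta_pos=[
    [0,0,0.7],
    [0,0,1.4],
    [0,0,1.4],
  ],
  rotation=[
    [0,0,0],
    [0,0,0],
    [0,0,0],
  ],
  hand=[0,0,0],
)

```text
clock: 24.15
tcp_pos: [400.5, 93.0, 51.7]
tool_rot: [0.0, -0.399, 0.917, 0.0]
contact_force: [-3.0, -0.2, 12.4]
grip_width: -0.002
grasp_force: 6.3
```

The force rose to 12 N at z = 51.7, close to the expected 52, so the feet are on the plate. Backing off.

Request:
servo_tool(
  delta_pos=[
    [0,0,-5],
    [0,0,-30],
    [0,0,-70],
    [30,0,-100],
    [80,0,-110],
    [120,0,-110],
    [120,0,-110],
    [120,0,-110],
  ],
  rotation=[
    [0,0,0],
    [0,0,0],
    [0,0,0],
    [0,0,0],
    [0,0,0],
    [0,0,0],
    [0,0,0],
    [0,0,0],
  ],
  hand=[0,0,0,0,0,0,0,0],
)

```text
clock: 24.95
tcp_pos: [318.4, 4.8, 161.6]
tool_rot: [0.0, -0.398, 0.917, 0.0]
contact_force: [-0.6, 0.7, -0.6]
grip_width: 0.002
grasp_force: 0.0
```

Run:
```python
from h import *
np.set_printoptions(precision=1,suppress=True)
F=[459,32.6,.82]
print(bot.get_obs()["tcp_pos"])
cs={n:bot.capture(n) for n in("scene","top")}
for n in cs:
    print(n,[(round(r["p"],2),np.array(r["location"])) for r in bot.place_of("presser_grip",n)[:1]],[(round(r["p"],2),np.array(r["location"])) for r in bot.place_of("presser_feet",n)[:1]])
    for a in (0,.07,.16):
        al=a-np.arctan2(15,58);be=a-np.arctan2(13,40);print(a,np.array(proj(cs[n],W(F,np.array([62-60*np.cos(al),83,56+60*np.sin(al)])))),np.array(proj(cs[n],W(F,np.array([62-42.1*np.cos(be),0,56+42.1*np.sin(be)])))))
a=cv2.resize(cs["scene"]["color"][190:290,160:260],None,fx=4,fy=4);b=cv2.resize(cs["top"]["color"][260:360,230:330],None,fx=4,fy=4)
cv2.imwrite("pics/f.png",np.hstack([a,b])[:,:,::-1])
```

```text
[318.4   4.8 161.6]
scene [(0.64, array([182.4, 267.3]))] [(0.83, array([229.9, 260.7]))]
0 [185.  267.2] [228.4 261.2]
0.07 [184.7 265.6] [228.3 260.2]
0.16 [184.4 263.3] [228.1 258.7]
top [(0.78, array([254.1, 333.8]))] []
0 [249.9 332.3] [272.9 295.3]
0.07 [249.8 332.9] [273.  295.7]
0.16 [249.5 333.5] [273. 296.]
```

View pics/f.png

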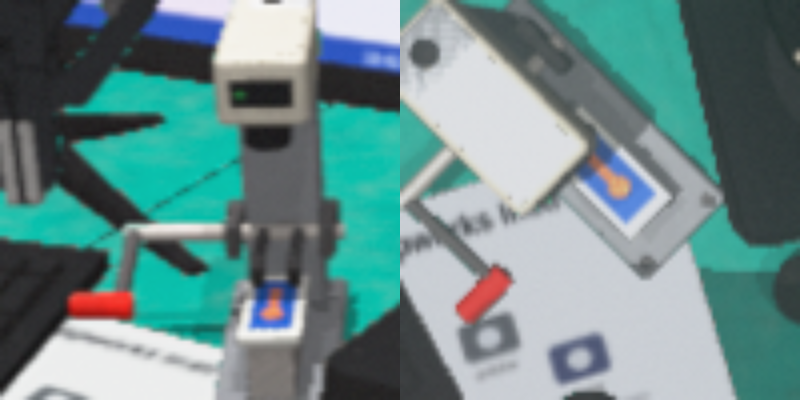

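The lever is down (grip at scene (183,267)) and the feet rest on the plate (scene (230,261)). The plate lies square on the stage, and the arm is clear.

```bash
python3 -c "
from cell import bot
print(bot.sign_off())"
```

```text
the job is handed in; nothing more can be done
None
```

The job is handed in: the blue carrier lies flat, centred and lengthwise on the stage, the presser feet rest on it with the lever lowered, and the arm is clear; I had to turn the plate on the bench and regrip it first, because it was too close to lift with the lean.

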